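Swap the gear on the mesh test stand

TASK

The white gear on the post of the mesh test stand is too small to reach the brass master gear: lift it off and set it down flat, hub up, inside the red tray. Then pick the loose white gear with 18 teeth and put it on the post, hub up and fully home on the collar, so that its teeth mesh with the master gear; let go of it there.

Things in the scene. Friction and masses are not known exactly. Their poses are not given: they have to be found in the camera images.
- gear12_grip (a point): Small white plastic gear, 12 teeth, on the post at the start. Disc 55 mm across the tips, 14 mm thick; on it a round hub 28 mm in diameter, 38 mm tall (52 mm high in all), 16 mm bore right through. This point: on the axis in the hub, 40 mm above the gear's underside, 12 mm below the hub's top; grip the hub here, any way round. z up along the axis, x through a tooth. Under 90 g.
- gear18_grip (a point): The wanted white gear, 18 teeth, standing hub up on the mat: disc 79 mm across the tips, 14 mm thick; hub, bore, height and this grip point (40 mm above the underside) as on the 12-tooth gear. z up along the axis, x through a tooth. Under 160 g. A like gear with 24 teeth, 103 mm across, also on the mat, is the wrong one.
- post_seat (a point): Collar top (16 mm above table) on the fixed dark stand, at the post's axis: a gear fully home rests here. Collar 26 mm wide; steel post 12 mm thick, 42 mm tall from here, top 12 mm a cone down to 4 mm. x points to the brass master's axis 77.5 mm off (20 teeth, 87 mm across, top 18 mm above here). It spins freely; roof-shaped tooth ends: a gear lowered straight finds mesh. If stuck, lift 10 mm, turn 5 deg
- tray_in (a point): Middle of the inner floor of the fixed square red tray, 3 mm above the table. Open top, 130 x 130 mm inside, 136 mm outside, walls 3 mm thick and 14 mm high over all. z up, x and y along its walls.
Mind the look-alikes: they are no part of the job. What is shaped like the part that bears gear12_grip but pink is not meant. Leave any turquoise look-alike of the part that bears gear18_grip alone.

How it is judged:
By the outcome, as a careful person would: the job done as asked, in the order asked, and still so for the second after the job is handed in, with the robot touching nothing.
It also fails if it takes over 51 s, if anything falls off the work surface, if the arm or the gripper's body presses on something with over 40 N, if the wrist force passes 120 N, or if a joint passes its speed limit or range.

ROBOT

A 6-joint arm with a two-finger parallel gripper is mounted at the origin on the work surface. World frame = base frame: x ahead of the robot, y to its left, z up, the work surface at z = 0. Lengths are in mm, angles in rad, forces in N, time in s.
With the tool pointing down it reaches from about 350 to 875 mm from the base axis. Payload 4.2 kg.
Tool frame: the origin (TCP) lies at the very end of the fingers, on their centre line; the grasp point (between the pads) lies 19 mm behind it; z points along the fingers, y is the line along which they close (so a half turn about z gives the same grasp; the last joint's range is limited). The gripper opens to 85 mm and grips with 20 to 120 N. Pads are 22 mm wide; open, the fingers measure 114 mm over their backs; the gripper's body (76 mm by 85 mm) begins 54 mm behind the grasp point. The pads swing forward as they close: fully open they stand 13 mm farther back than shut.
Start: joints at [1.404, 0.385, 0.008, 0, -1.194, -0.259], TCP at [258.122, 569.185, 231.312] pointing down, gripper open.
Joint ranges: [-3.14, 3.14], [-1.21, 2.06], [-1.07, 1.41], [-3.16, 2.05], [-2.99, -0.16], [-3.1, 3.1]. Speed limits (rad/s): [2.79, 2.79, 3.14, 3.14, 3.14, 3.14].

INTERFACE

Orientations are given as a unit quaternion [x, y, z, w].
In Python, from bench import read_state, get_image, camera_model, job_done gives the robot as it stands.
- The arm moves only by the shell command python3 -m handwheel 'ROWS'. ROWS is JSON, a list of rows, each a list of 7 numbers: the shift along the tool's x, y, z in m, then the turn, a rotation vector about the tool's x, y, z in rad, then the gripper's target within -1 to 1 (fully open at 1, half-way at 0, shut at -1). In form: [[dx, dy, dz, wx, wy, wz, jaw], ...]. A call has 1 to 10 rows; each row is the pose to reach, as a shift and turn from the pose commanded when the call began, along the tool's axes at that moment; what a row does not reach only later rows make up. A row lasts 1/8 s, in which the tool goes at most 62.5 mm and 10.7 degrees, less where a joint would pass 70% of its speed; a pose out of reach is approached as far as the arm can. A call with a gripper value outside its range is refused whole. The fingers move at their own pace and stop on an object; the grip force is fixed at half the most. Time passes only in rows, so rows that repeat a pose let the fingers close. It gives the time, the measured TCP pose, the force, the opening and the grip force at its end, in the units of the state.
- read_state(): the state, without advancing time (a new reading comes with each control period).
- get_image(name): name is "side" or "top"; returns (picture, depth): 400x640x3 uint8, blue, green, red; 400x640 float32, mm along the optical axis (not along the pixel's ray), 0 where there is no reading.
- camera_model(name): a dict with "K" (3x3 intrinsics, pixels), "rvec" (rotation vector, rad) and "tvec" (3), from world to camera coordinates, as OpenCV has them. Camera axes: x right, y down, z forward; pixel columns grow to the right and rows downward; lengths in mm; the calibration is good to about 2 mm. A picture is of the moment at which its call begins. camera_model takes no time and is no camera call.
- job_done(): hands the job in; it is judged then, once.
The state is a dict: "clock": time; "joints": joint angles; "joint_vel": joint speeds; "joint_efforts": joint torques, N m; "position": TCP position; "ee_rot": TCP orientation; "contact_force": force on the tool from outside, world axes, zero at the start; "wrist_torque": the same for the moment, N m; "gripper_width": finger opening in mm; "grasp_force": force on a finger pad.
Only numpy, scipy, OpenCV 4.12 (cv2) and the standard library are available. Lean on these libraries where they do the work, as an engineer would, in place of code of your own. Each camera call takes 0.05 s, during which the arm holds its last target. There are 200 camera calls.

## Working session

There is one attempt and no reset: what is moved stays moved. The work goes in short steps, Python scripts to look and compute and a shell command to move; the robot and the scene stay as the last step left them, time stands still between calls to the robot, and variables do not carry over. Pictures are saved under pics/ and viewed, at most 10 in all, crops included, and the job is handed in when it is done.

```bash
mkdir -p pics; ls; cat > h.py <<'E'
import numpy as np, cv2
from bench import read_state, get_image, camera_model, job_done
def cam(n):
    m=camera_model(n);K=np.array(m["K"],float);R=cv2.Rodrigues(np.array(m["rvec"],float))[0];t=np.array(m["tvec"],float).ravel();return K,R,t
def ray(n,u,v,z):
    K,R,t=cam(n);c=-R.T@t;d=R.T@np.linalg.inv(K)@np.array([u,v,1.]);return c+d*(z-c[2])/d[2]
def proj(n,p):
    K,R,t=cam(n);q=K@(R@np.array(p,float)+t);return q[:2]/q[2]
def world(n,D):
    K,R,t=cam(n);v,u=np.indices(D.shape);P=np.stack([(u-K[0,2])/K[0,0]*D,(v-K[1,2])/K[1,1]*D,D],-1);return (P-t)@R
E
python3 - <<'E'
from h import *
for n in("top","side"):
    im,D=get_image(n);np.savez(f"pics/{n}0.npz",im=im,D=D);cv2.imwrite(f"pics/{n}0.png",im)
    K,R,t=cam(n);print(n,K[0,0],-R.T@t,R[2])
s=read_state();print({k:np.round(v,4) for k,v in s.items()})
E
```

```text
pics
top 388.60688001322217 [388.62912779   3.96140713 855.50181509] [ 0.13849182 -0.01476982 -0.99025344]
side 363.9102415722565 [ 460.83055422 -426.1085179   574.82952235] [ 0.06013299  0.64367534 -0.76293255]
{'clock': np.float64(0.1), 'joints': array([ 1.4036e+00,  3.8550e-01,  6.8000e-03, -4.0000e-04, -1.1940e+00,
       -2.5860e-01]), 'joint_vel': array([ 0.0015,  0.    ,  0.0048,  0.0009,  0.0009, -0.0003]), 'joint_efforts': array([ 2.00000e-04, -3.93319e+01,  1.88929e+01,  4.19790e+00,
       -2.60000e-03,  0.00000e+00]), 'position': array([257.9293, 568.7165, 230.3291]), 'ee_rot': array([ 9.774e-01, -2.114e-01, -2.000e-04,  1.000e-03]), 'contact_force': array([ 0.351 , -0.2118,  0.0061]), 'wrist_torque': array([-0.0101,  0.0275, -0.0125]), 'grasp_force': np.float64(0.0), 'gripper_width': np.float64(85.2551)}
```

View pics/top0.png

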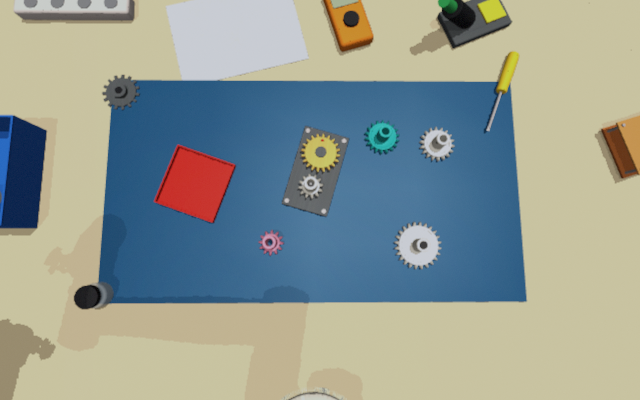

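View pics/side0.png

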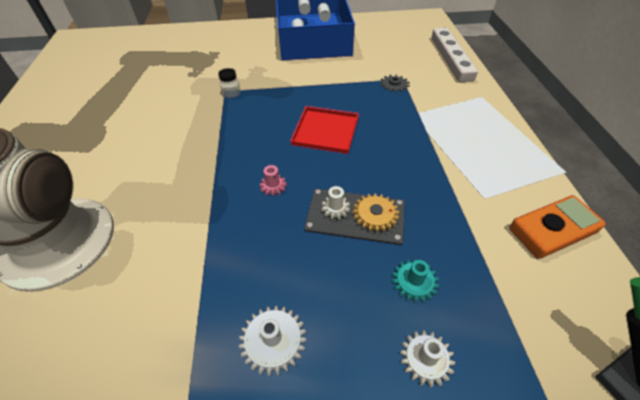

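The top view shows these candidates, each at its pixel:
- **12-tooth:** white on the post (311,186), or the pink look-alike (271,242).
- **18-tooth:** white (437,144), turquoise (382,137), the larger white, probably 24 teeth (418,245), or dark grey (121,91).
- **Other:** brass master (321,152) and tray (195,184).

I choose (311,186) and (437,144). Next I measure sizes and check with a crop.

```bash
cat > m.py <<'E'
from h import *
def circ(n,mask,z):
    c=max(cv2.findContours(mask.astype(np.uint8),cv2.RETR_EXTERNAL,cv2.CHAIN_APPROX_NONE)[0],key=cv2.contourArea)[:,0]
    p=np.array([ray(n,u,v,z)[:2] for u,v in c],np.float32)
    (x,y),r=cv2.minEnclosingCircle(p);return np.round([x,y,2*r],1)
def near(n,p,r):
    u0,v0=proj(n,p);v,u=np.indices((400,640));return np.hypot(u-u0,v-v0)<r
E
python3 - <<'E'
from m import *
import sys
for n in("top","side"):
    f=np.load(f"pics/{n}0.npz");im,D=f["im"],f["D"];W=world(n,D);h=cv2.cvtColor(im,cv2.COLOR_BGR2HSV)
    white=(h[...,1]<70)&(h[...,2]>110)
    seeds={"top":dict(g12=(311,186,16,30),g18=(437,144,25,14),g24=(418,245,32,14)),"side":dict(g12=(336,202,25,30),g18=(428,358,35,14),g24=(272,340,42,14))}[n]
    v,u=np.indices(D.shape)
    for k,(a,b,r,zd) in seeds.items():
        nr=np.hypot(u-a,v-b)<r
        hub=nr&(W[...,2]>zd+33)&(W[...,2]<zd+46); disc=nr&white&(abs(W[...,2]-zd)<6)
        print(n,k,"hub",hub.sum(),np.round(np.median(W[hub],0),1),circ(n,hub,zd+38),"disc",np.round(np.median(W[disc][:,2]),1),circ(n,disc,zd))
    y=(h[...,0]>12)&(h[...,0]<32)&(h[...,1]>110)&(np.hypot(u-(321 if n=="top" else 377),v-(152 if n=="top" else 212))<(24 if n=="top" else 30))&(abs(W[...,2]-34)<8)
    print(n,"brass",np.round(np.median(W[y],0),1),circ(n,y,34))
    red=((h[...,0]<8)|(h[...,0]>172))&(h[...,1]>170)
    c=max(cv2.findContours(red.astype(np.uint8),0,1)[0],key=cv2.contourArea)[:,0]
    p=np.array([ray(n,*q,14)[:2] for q in c],np.float32);print(n,"tray",cv2.minAreaRect(p))
im=np.load("pics/top0.npz")["im"];s=np.load("pics/side0.npz")["im"]
f=lambda a,x,y,w,hh:cv2.resize(a[y:y+hh,x:x+w],(400,400),interpolation=cv2.INTER_CUBIC)
cv2.imwrite("pics/crop1.png",np.hstack([f(im,407,114,60,60),f(s,393,325,70,70)]))
E
```

```text
top g12 hub 103 [525.8   4.8  68.2] [525.7   5.7  28.3] disc 29.1 [524.9   5.9  53.2]
top g18 hub 100 [ 624.3 -278.7   51.6] [ 624.2 -278.    30.1] disc 12.9 [ 624.2 -276.8   78.2]
top g24 hub 148 [ 399.  -225.8   52.3] [ 398.4 -225.7   29.1] disc 12.9 [ 399.2 -225.6  101.6]
top brass [598.5 -16.9  30. ] [598.9 -15.2  84.1]
top tray ((535.7216796875, 258.68377685546875), (137.38180541992188, 135.04501342773438), 70.39285278320312)
side g12 hub 124 [527.6   2.5  67.5] [527.    2.9  30.4] disc 28.8 [526.5   2.3  55.7]
side g18 hub 261 [ 625.9 -279.8   51.9] [ 626.2 -279.7   29.6] disc 13.1 [ 626.2 -279.9   78.7]
side g24 hub 316 [ 400.7 -227.9   52.1] [ 401.1 -227.7   29.6] disc 13.0 [ 400.3 -228.4  102.9]
side brass [600.2 -22.5  29.7] [599.8 -21.7  86.4]
side tray ((535.6532592773438, 253.10487365722656), (146.16567993164062, 136.9365692138672), 70.55015563964844)
```

View pics/crop1.png

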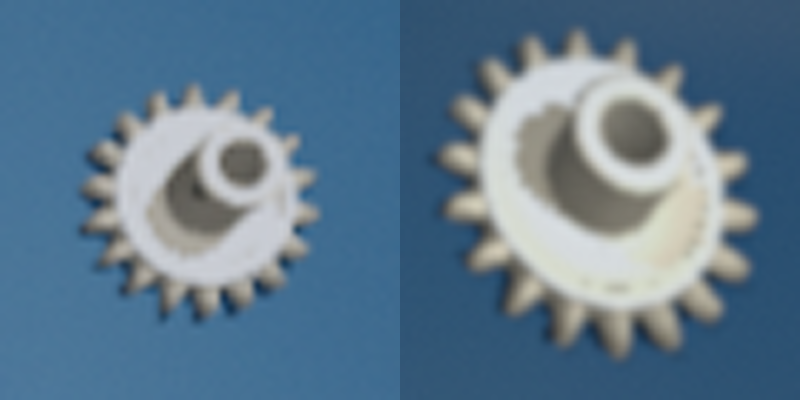

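The crop confirms that the gear at (437,144) is the right one: white, 18 teeth and 78 mm across. The heights and sizes match the description, and the post-to-brass distance comes out at 76.5 mm against 77.5 mm. I'll write a helper that works out the shifts.

```bash
cat > to.py <<'E'
import sys;from h import *
from scipy.spatial.transform import Rotation as Ro
x,y,z,yaw=map(float,sys.argv[1:5])  # yaw: world angle (deg) of tool y, tool down
s=read_state();R=Ro.from_quat(s["ee_rot"]);a=np.radians(yaw);ey=np.array([np.cos(a),np.sin(a),0]);ez=np.array([0,0,-1.])
T=Ro.from_matrix(np.stack([np.cross(ey,ez),ey,ez],1))
print("shift m",np.round(R.inv().apply(np.array([x,y,z])-s["position"])/1000,4),"turn",np.round((R.inv()*T).as_rotvec(),3))
print("pos",np.round(s["position"],1),"w",round(float(s["gripper_width"]),1),"F",np.round(s["contact_force"],1),"grip",s["grasp_force"],"t",s["clock"],"j6",s["joints"][5])
E
python3 to.py 526.4 4.3 130 -107.3
```

```text
shift m [0.4777 0.4028 0.1012] turn [ 0.002  0.    -0.124]
pos [257.9 568.7 230.3] w 85.3 F [ 0.4 -0.2  0. ] grip 0.0 t 0.1 j6 -0.25859572188545715
```

```bash
python3 -m handwheel '[[0.478,0.403,0.101,0,0,-0.124,1],[0.478,0.403,0.101,0,0,-0.124,1],[0.478,0.403,0.101,0,0,-0.124,1],[0.478,0.403,0.101,0,0,-0.124,1],[0.478,0.403,0.101,0,0,-0.124,1],[0.478,0.403,0.101,0,0,-0.124,1],[0.478,0.403,0.101,0,0,-0.124,1],[0.478,0.403,0.101,0,0,-0.124,1],[0.478,0.403,0.101,0,0,-0.124,1],[0.478,0.403,0.101,0,0,-0.124,1]]'; python3 to.py 526.4 4.3 130 -107.3
```

```text
clock: 1.35
position: [524.0, 10.3, 131.2]
ee_rot: [0.989, -0.15, -0.0, -0.0]
contact_force: [0.1, 1.4, 0.5]
gripper_width: 85.5
grasp_force: 0.0
shift m [0.0041 0.005  0.0012] turn [-0.  0.  0.]
pos [524.   10.3 131.2] w 85.5 F [0.1 1.4 0.5] grip 0.0 t 1.35 j6 0.939851395624814
```

```bash
python3 -m handwheel '[[0.004,0.005,0,0,0,0,1],[0.004,0.005,0.05,0,0,0,1],[0.004,0.005,0.08,0,0,0,1],[0.004,0.005,0.08,0,0,0,1]]'; python3 to.py 526.4 4.3 39 -107.3
```

```text
clock: 1.85
position: [523.8, 6.2, 49.7]
ee_rot: [0.989, -0.15, -0.003, 0.001]
contact_force: [0.4, 0.2, -0.0]
gripper_width: 85.4
grasp_force: 0.0
shift m [0.0031 0.001  0.0106] turn [0.003 0.005 0.001]
pos [523.8   6.2  49.7] w 85.4 F [ 0.4  0.2 -0. ] grip 0.0 t 1.85 j6 0.9481883590553756
```

```bash
python3 -m handwheel '[[0,0,0.01,0,0,0,1],[0,0,0.01,0,0,0,1],[0,0,0.01,0,0,0,1]]'; python3 to.py 526.4 4.3 39 -107.3
```

```text
clock: 2.22
position: [526.4, 6.5, 42.6]
ee_rot: [0.989, -0.15, 0.001, -0.0]
contact_force: [0.3, 0.4, 0.0]
gripper_width: 85.5
grasp_force: 0.0
shift m [0.0007 0.0021 0.0036] turn [-0.001 -0.002  0.001]
pos [526.4   6.5  42.6] w 85.5 F [0.3 0.4 0. ] grip 0.0 t 2.225 j6 0.9484006808428056
```

```bash
python3 -m handwheel '[[0.000,0.002,0.003,0,0,0,1],[0.000,0.002,0.003,0,0,0,1],[0.000,0.002,0.003,0,0,0,1]]'; python3 to.py 526.4 4.3 39 -107.3
```

```text
clock: 2.6
position: [525.2, 4.2, 38.7]
ee_rot: [0.989, -0.15, 0.0, -0.0]
contact_force: [-0.4, 0.7, -0.6]
gripper_width: 85.8
grasp_force: 0.0
shift m [ 0.0011 -0.0004 -0.0003] turn [-0. -0.  0.]
pos [525.2   4.2  38.7] w 85.8 F [-0.4  0.7 -0.6] grip 0.0 t 2.6 j6 0.9516869360973321
```

```bash
python3 -m handwheel '[[0.001,0,0,0,0,0,-1],[0.001,0,0,0,0,0,-1],[0.001,0,0,0,0,0,-1],[0.001,0,0,0,0,0,-1],[0.001,0,0,0,0,0,-1],[0.001,0,0,0,0,0,-1]]'; python3 to.py 526.4 4.3 39 -107.3
```

```text
clock: 3.35
position: [526.3, 4.1, 38.7]
ee_rot: [0.989, -0.15, 0.0, -0.0]
contact_force: [0.6, 0.7, -0.4]
gripper_width: 25.6
grasp_force: 58.9
shift m [ 0.     -0.0002 -0.0003] turn [-0. -0.  0.]
pos [526.3   4.1  38.7] w 25.6 F [ 0.6  0.7 -0.4] grip 58.86223147237615 t 3.35 j6 0.9528613159494738
```

```bash
python3 -m handwheel '[[0,0,-0.03,0,0,0,-1],[0,0,-0.06,0,0,0,-1],[0,0,-0.09,0,0,0,-1],[0,0,-0.09,0,0,0,-1]]'; python3 to.py 535.7 256 125 -107.3
python3 - <<'E'
from h import *
a=[get_image(n)[0] for n in("top","side")]
cv2.imwrite("pics/lift.png",np.hstack([cv2.resize(a[0][100:240,240:400],(400,350)),cv2.resize(a[1][130:270,250:410],(400,350))]))
E
```

```text
clock: 3.85
position: [527.5, 4.2, 131.0]
ee_rot: [0.989, -0.15, 0.002, -0.001]
contact_force: [0.9, -0.0, 0.6]
gripper_width: 26.0
grasp_force: 60.5
shift m [-0.067  -0.2428  0.0063] turn [-0.003 -0.004  0.   ]
pos [527.5   4.2 131. ] w 26.0 F [ 0.9 -0.   0.6] grip 60.46226170474256 t 3.85 j6 0.9527945143086165
```

View pics/lift.png

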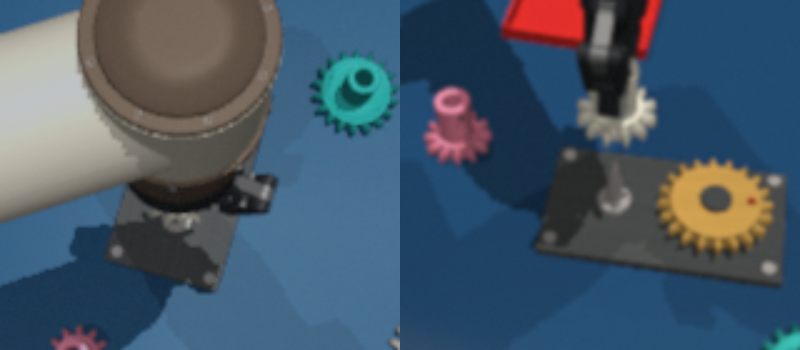

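In the side half of the crop, the 12-tooth gear hangs level in the gripper at about (615,115), clear of the post at (612,195). I'll carry it to the tray.

```bash
python3 -m handwheel '[[-0.067,-0.243,0,0,0,0,-1],[-0.067,-0.243,0,0,0,0,-1],[-0.067,-0.243,0,0,0,0,-1],[-0.067,-0.243,0,0,0,0,-1],[-0.067,-0.243,0,0,0,0,-1],[-0.067,-0.243,0.04,0,0,0,-1],[-0.067,-0.243,0.08,0,0,0,-1],[-0.067,-0.243,0.09,0,0,0,-1],[-0.067,-0.243,0.09,0,0,0,-1]]'; python3 to.py 535.7 256 26 -107.3
```

```text
clock: 5.08
position: [534.3, 255.1, 38.0]
ee_rot: [0.989, -0.15, -0.001, 0.001]
contact_force: [0.1, -0.1, 0.9]
gripper_width: 25.4
grasp_force: 60.5
shift m [ 0.0011 -0.0013  0.012 ] turn [ 0.002  0.001 -0.   ]
pos [534.3 255.1  38. ] w 25.4 F [ 0.1 -0.1  0.9] grip 60.50185588246677 t 5.075 j6 0.5494128313973804
```

```bash
python3 -m handwheel '[[0,0,0.006,0,0,0,-1],[0,0,0.009,0,0,0,-1],[0,0,0.011,0,0,0,-1],[0,0,0.012,0,0,0,-1],[0,0,0.012,0,0,0,-1]]'; python3 to.py 535.7 256 26 -107.3
```

```text
clock: 5.7
position: [534.4, 255.9, 26.7]
ee_rot: [0.989, -0.15, 0.0, -0.0]
contact_force: [-0.3, -0.6, -0.4]
gripper_width: 25.9
grasp_force: 60.5
shift m [ 0.0012 -0.0004  0.0007] turn [-0. -0.  0.]
pos [534.4 255.9  26.7] w 25.9 F [-0.3 -0.6 -0.4] grip 60.51106933482515 t 5.7 j6 0.5493033943242916
```

```bash
python3 -m handwheel '[[0,0,0.001,0,0,0,-1],[0,0,0.0015,0,0,0,-1],[0,0,0.0015,0,0,0,-1]]'; python3 to.py 535.7 256 26 -107.3
```

```text
clock: 6.08
position: [534.6, 256.0, 25.7]
ee_rot: [0.989, -0.15, 0.0, -0.0]
contact_force: [-0.9, 0.1, 4.4]
gripper_width: 25.8
grasp_force: 61.0
shift m [ 0.0011 -0.0003 -0.0003] turn [-0. -0.  0.]
pos [534.6 256.   25.7] w 25.8 F [-0.9  0.1  4.4] grip 60.99848354944697 t 6.075 j6 0.549281485001635
```

The force reads 4.4 N, so the gear is on the tray floor. I'll release it and lift.

```bash
python3 -m handwheel '[[0,0,0,0,0,0,1],[0,0,0,0,0,0,1],[0,0,0,0,0,0,1],[0,0,0,0,0,0,1],[0,0,-0.03,0,0,0,1],[0,0,-0.09,0,0,0,1],[0,0,-0.12,0,0,0,1],[0,0,-0.12,0,0,0,1]]'; python3 to.py 625.2 -278.6 120 -107.3
```

```text
clock: 7.08
position: [535.8, 257.0, 148.4]
ee_rot: [0.989, -0.15, 0.002, -0.002]
contact_force: [0.2, -0.3, -0.8]
gripper_width: 85.6
grasp_force: 0.0
shift m [0.2443 0.485  0.0267] turn [-0.006 -0.004  0.   ]
pos [535.8 257.  148.4] w 85.6 F [ 0.2 -0.3 -0.8] grip 0.0 t 7.075 j6 0.5493259168961656
```

```bash
python3 -m handwheel '[[0.244,0.485,0,0,0,0,1],[0.244,0.485,0,0,0,0,1],[0.244,0.485,0,0,0,0,1],[0.244,0.485,0,0,0,0,1],[0.244,0.485,0,0,0,0,1],[0.244,0.485,0.02,0,0,0,1],[0.244,0.485,0.02,0,0,0,1],[0.244,0.485,0.02,0,0,0,1],[0.244,0.485,0.025,0,0,0,1],[0.244,0.485,0.025,0,0,0,1]]'; python3 to.py 625.2 -278.6 23 -107.3
python3 - <<'E'
from m import *
ims=[]
for n in("top","side"):
    im,D=get_image(n);W=world(n,D)
    hub=near(n,(535,256,55),25)&(W[...,2]>36+8)&(W[...,2]<70);print(n,np.round(np.median(W[hub],0),1),circ(n,hub,55))
    u,v=proj(n,(535,256,20)).astype(int);ims.append(cv2.resize(im[max(v-50,0):v+50,u-50:u+50],(400,400)))
cv2.imwrite("pics/tray.png",np.hstack(ims))
E
```

```text
clock: 8.32
position: [621.6, -282.5, 116.7]
ee_rot: [0.988, -0.153, -0.002, -0.0]
contact_force: [0.0, 0.4, -1.4]
gripper_width: 85.5
grasp_force: 0.0
shift m [ 0.0028 -0.0048  0.0937] turn [ 0.     0.005 -0.005]
pos [ 621.6 -282.5  116.7] w 85.5 F [ 0.   0.4 -1.4] grip 0.0 t 8.325 j6 1.4547408516493325
top [533.4 254.8  54.5] [532.8 254.4  30.7]
side [536.4 250.3  52.5] [534.9 247.8  40.8]
```

View pics/tray.png

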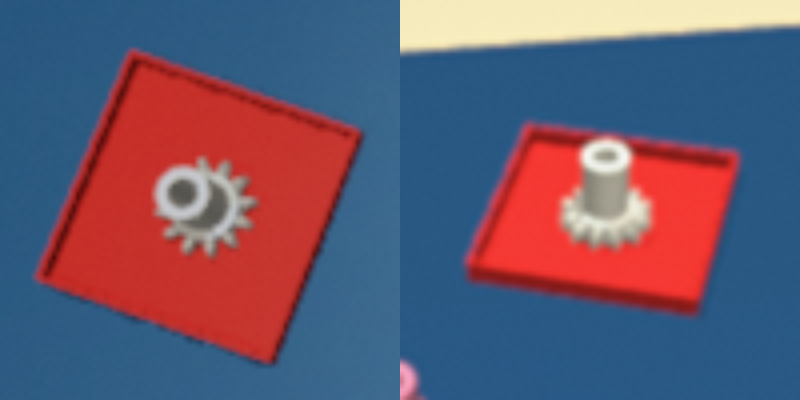

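The 12-tooth gear stands flat, hub up, in the middle of the tray (crop pixels about (200,205) and (605,190)). Next I descend on the 18-tooth gear.

```bash
python3 -m handwheel '[[0.003,-0.002,0.04,0,0,0,1],[0.003,-0.002,0.07,0,0,0,1],[0.003,-0.002,0.07,0,0,0,1],[0.003,-0.002,0.07,0,0,0,1]]'; python3 to.py 625.2 -278.6 23 -107.3
```

```text
clock: 8.93
position: [627.8, -278.0, 51.7]
ee_rot: [0.989, -0.149, 0.001, 0.0]
contact_force: [-0.7, 0.7, 1.2]
gripper_width: 85.4
grasp_force: 0.0
shift m [-0.0023  0.0013  0.0287] turn [ 0.    -0.002  0.002]
pos [ 627.8 -278.    51.7] w 85.4 F [-0.7  0.7  1.2] grip 0.0 t 8.925 j6 1.45212413625744
```

```bash
python3 -m handwheel '[[-0.002,0.001,0.02,0,0,0,1],[-0.002,0.001,0.027,0,0,0,1],[-0.002,0.001,0.028,0,0,0,1],[-0.002,0.001,0.028,0,0,0,1]]'; python3 to.py 625.2 -278.6 23 -107.3
```

```text
clock: 9.43
position: [625.2, -279.2, 23.2]
ee_rot: [0.989, -0.15, 0.001, 0.0]
contact_force: [-0.1, -0.5, 0.7]
gripper_width: 85.3
grasp_force: 0.0
shift m [-0.0002 -0.0006  0.0002] turn [ 0.    -0.002  0.   ]
pos [ 625.2 -279.2   23.2] w 85.3 F [-0.1 -0.5  0.7] grip 0.0 t 9.425 j6 1.4533501494418863
```

```bash
python3 -m handwheel '[[0,0,0,0,0,0,-1],[0,0,0,0,0,0,-1],[0,0,0,0,0,0,-1],[0,0,0,0,0,0,-1],[0,0,0,0,0,0,-1],[0,0,0,0,0,0,-1]]'; python3 -m handwheel '[[0,0,-0.04,0,0,0,-1],[0,0,-0.08,0,0,0,-1],[0,0,-0.11,0,0,0,-1],[0,0,-0.11,0,0,0,-1],[0,0,-0.11,0,0,0,-1]]'; python3 to.py 526.4 4.3 130 -107.3
```

```text
clock: 10.18
position: [624.8, -279.1, 22.6]
ee_rot: [0.989, -0.15, 0.0, 0.0]
contact_force: [-1.2, -0.5, 2.6]
gripper_width: 26.0
grasp_force: 59.2
clock: 10.8
position: [623.3, -278.6, 130.3]
ee_rot: [0.989, -0.151, -0.002, -0.001]
contact_force: [0.6, -0.6, -2.8]
gripper_width: 25.7
grasp_force: 59.2
shift m [-0.1767 -0.2412  0.001 ] turn [-0.001  0.003 -0.   ]
pos [ 623.3 -278.6  130.3] w 25.7 F [ 0.6 -0.6 -2.8] grip 59.19980373233557 t 10.8 j6 1.453389862681354
```

```bash
python3 - <<'E'
from h import *
ims=[]
for n in("top","side"):
    im,D=get_image(n);W=world(n,D);c=proj(n,(526.4,4.3,58));b=proj(n,(526.4,4.3,16))
    v,u=np.indices(D.shape);k=(np.hypot(u-c[0],v-c[1])<14)&(W[...,2]>46)&(W[...,2]<66)
    print(n,c,b,k.sum(),np.round(np.median(W[k],0),1) if k.any() else '')
    x,y=(b).astype(int)-30;f=cv2.resize(im[y-10:y+50,x:x+60],(400,400),interpolation=cv2.INTER_CUBIC)
    for q,col in((c,(0,0,255)),(b,(0,255,0))):
        cv2.drawMarker(f,(int((q[0]-x+.5)*400/60),int((q[1]-y+10.5)*400/60)),col,0,16,1)
    ims.append(f)
cv2.imwrite("pics/post.png",np.hstack(ims))
E
python3 -m handwheel '[[-0.177,-0.241,0,0,0,0,-1],[-0.177,-0.241,0,0,0,0,-1],[-0.177,-0.241,0,0,0,0,-1],[-0.177,-0.241,0,0,0,0,-1],[-0.177,-0.241,0,0,0,0,-1],[-0.177,-0.241,0,0,0,0,-1],[-0.177,-0.241,0,0,0,0,-1],[-0.177,-0.241,0,0,0,0,-1]]'; python3 to.py 526.4 4.3 90 -107.3
```

```text
top [311.23111601 183.59296578] [311.24222389 186.86187262] 25 [525.4   4.8  50.8]
side [335.07594722 195.57113746] [334.68600545 209.4871012 ] 29 [527.8   3.3  52. ]
clock: 11.9
position: [527.1, 2.7, 131.5]
ee_rot: [0.989, -0.151, -0.001, 0.0]
contact_force: [0.1, -0.2, -2.1]
gripper_width: 26.1
grasp_force: 59.4
shift m [-0.0011 -0.0013  0.0415] turn [ 0.001  0.001 -0.001]
pos [527.1   2.7 131.5] w 26.1 F [ 0.1 -0.2 -2.1] grip 59.41236902028322 t 11.9 j6 0.9542438847481528
```

View pics/post.png

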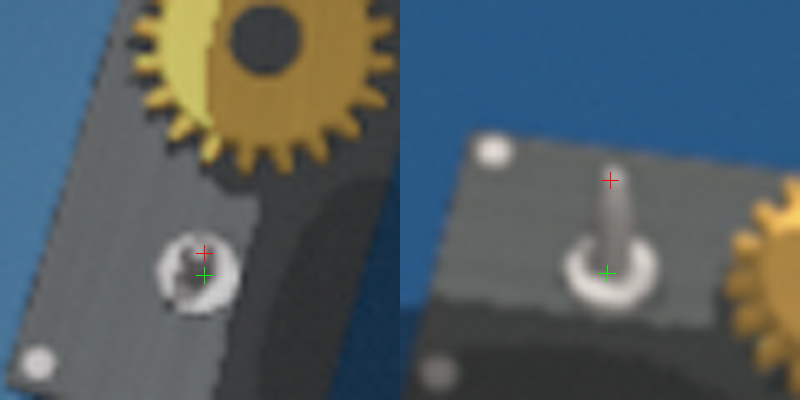

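The crops show the post and collar at my estimate: markers at (204,253)/(204,275) and (610,180)/(607,272), within about 1 mm. I'll descend in stages.

```bash
python3 -m handwheel '[[-0.001,-0.001,0.03,0,0,0,-1],[-0.001,-0.001,0.045,0,0,0,-1],[-0.001,-0.001,0.045,0,0,0,-1],[-0.001,-0.001,0.045,0,0,0,-1],[-0.001,-0.001,0.045,0,0,0,-1]]'; python3 to.py 526.4 4.3 62 -107.3
```

```text
clock: 12.52
position: [527.2, 5.0, 88.0]
ee_rot: [0.989, -0.15, 0.001, -0.0]
contact_force: [-0.3, 0.2, -1.2]
gripper_width: 25.8
grasp_force: 59.4
shift m [-0.0006  0.0009  0.026 ] turn [-0.001 -0.002  0.   ]
pos [527.2   5.   88. ] w 25.8 F [-0.3  0.2 -1.2] grip 59.406009782105684 t 12.525 j6 0.9512669397336708
```

```bash
python3 -m handwheel '[[-0.0005,0.0008,0.006,0,0,0,-1],[-0.0005,0.0008,0.012,0,0,0,-1],[-0.0005,0.0008,0.018,0,0,0,-1],[-0.0005,0.0008,0.018,0,0,0,-1]]';python3 to.py 526.4 4.3 60 -107.3; python3 -m handwheel '[[0,0,0.004,0,0,0,-1],[0,0,0.008,0,0,0,-1],[0,0,0.012,0,0,0,-1],[0,0,0.012,0,0,0,-1]]';  python3 to.py 526.4 4.3 39 -107.3
```

```text
clock: 13.02
position: [525.4, 4.4, 68.4]
ee_rot: [0.989, -0.15, -0.001, 0.0]
contact_force: [0.4, -0.2, -1.8]
gripper_width: 25.8
grasp_force: 59.3
shift m [ 0.001  -0.0002  0.0084] turn [0.    0.001 0.   ]
pos [525.4   4.4  68.4] w 25.8 F [ 0.4 -0.2 -1.8] grip 59.340002797544 t 13.025 j6 0.951942070522452
clock: 13.52
position: [525.8, 4.6, 56.7]
ee_rot: [0.989, -0.15, 0.0, -0.0]
contact_force: [0.4, 2.5, -2.8]
gripper_width: 26.1
grasp_force: 59.4
shift m [0.0006 0.0001 0.0177] turn [-0. -0. -0.]
pos [525.8   4.6  56.7] w 26.1 F [ 0.4  2.5 -2.8] grip 59.35592422261834 t 13.525 j6 0.9519211874952106
```

The bore is over the post and the gear's underside is level with the brass top. I'll ease it into mesh.

```bash
python3 -m handwheel '[[0,0,0.002,0,0,0,-1],[0,0,0.004,0,0,0,-1],[0,0,0.004,0,0,0,-1]]'; python3 -m handwheel '[[0,0,0.002,0,0,0,-1],[0,0,0.003,0,0,0,-1],[0,0,0.003,0,0,0,-1]]'
```

```text
clock: 13.9
position: [526.0, 4.5, 53.1]
ee_rot: [0.989, -0.15, 0.0, -0.0]
contact_force: [-0.1, 2.8, 0.4]
gripper_width: 26.1
grasp_force: 59.5
clock: 14.28
position: [526.0, 4.5, 50.2]
ee_rot: [0.989, -0.15, 0.0, -0.0]
contact_force: [0.1, 4.9, 0.4]
gripper_width: 25.7
grasp_force: 59.6
```

```bash
python3 -m handwheel '[[0,-0.001,0.002,0,0,0,-1],[0,-0.001,0.004,0,0,0,-1],[0,-0.001,0.006,0,0,0,-1],[0,-0.001,0.006,0,0,0,-1]]'; python3 to.py 526.4 4.3 39 -107.3
```

```text
clock: 14.78
position: [525.4, 4.8, 43.6]
ee_rot: [0.989, -0.15, -0.001, 0.0]
contact_force: [-0.5, -1.0, -1.2]
gripper_width: 25.6
grasp_force: 59.4
shift m [0.0011 0.0002 0.0046] turn [ 0.001  0.001 -0.   ]
pos [525.4   4.8  43.6] w 25.6 F [-0.5 -1.  -1.2] grip 59.40634869039059 t 14.775 j6 0.9503168550778068
```

```bash
python3 -m handwheel '[[0,0,0.002,0,0,0,-1],[0,0,0.004,0,0,0,-1],[0,0,0.0045,0,0,0,-1],[0,0,0.0045,0,0,0,-1]]'; python3 to.py 526.4 4.3 38.7 -107.3
```

```text
clock: 15.28
position: [526.0, 5.3, 39.6]
ee_rot: [0.989, -0.15, -0.0, 0.0]
contact_force: [0.1, -0.0, -0.5]
gripper_width: 25.6
grasp_force: 59.4
shift m [0.0007 0.0008 0.0009] turn [0. 0. 0.]
pos [526.    5.3  39.6] w 25.6 F [ 0.1 -0.  -0.5] grip 59.37676442787051 t 15.275 j6 0.9503328871713366
```

```bash
python3 -m handwheel '[[0,0,0.0008,0,0,0,-1],[0,0,0.0015,0,0,0,-1],[0,0,0.0015,0,0,0,-1]]'
```

```text
clock: 15.65
position: [526.1, 5.3, 38.5]
ee_rot: [0.989, -0.15, 0.0, -0.0]
contact_force: [-1.0, 0.3, 2.5]
gripper_width: 25.7
grasp_force: 59.8
```

It touches down at the expected height, 38.5 mm. I'll release and lift straight up.

```bash
python3 -m handwheel '[[0,0,0,0,0,0,1],[0,0,0,0,0,0,1],[0,0,0,0,0,0,1],[0,0,0,0,0,0,1],[0,0,-0.03,0,0,0,1],[0,0,-0.09,0,0,0,1],[0,0,-0.15,0,0,0,1],[0,0,-0.16,0,0,0,1]]'; python3 -m handwheel '[[-0.1,-0.2,-0.03,0,0,0,1],[-0.1,-0.2,-0.03,0,0,0,1],[-0.1,-0.2,-0.03,0,0,0,1],[-0.1,-0.2,-0.03,0,0,0,1],[-0.1,-0.2,-0.03,0,0,0,1],[-0.1,-0.2,-0.03,0,0,0,1]]'
python3 - <<'E'
from m import *
ims=[]
for n in("top","side"):
    im,D=get_image(n);W=world(n,D);v,u=np.indices(D.shape);c=proj(n,(526.4,4.3,68));h=cv2.cvtColor(im,cv2.COLOR_BGR2HSV)
    hub=near(n,(526.4,4.3,68),14)&(W[...,2]>58)&(W[...,2]<80)
    d=near(n,(526.4,4.3,30),26)&(W[...,2]>20)&(W[...,2]<42)&(h[...,1]<70)&(h[...,2]>110)
    print(n,"hub",np.round(np.median(W[hub],0),1),circ(n,hub,68),"disc z",np.round(np.percentile(W[d][:,2],[10,50,90]),1))
    A=np.c_[W[d][:,:2],np.ones(d.sum())];print("slope",np.round(np.linalg.lstsq(A,W[d][:,2],rcond=None)[0][:2],3))
    x,y=proj(n,(545,0,30)).astype(int);ims.append(cv2.resize(im[y-50:y+50,x-50:x+50],(400,400),interpolation=cv2.INTER_CUBIC))
cv2.imwrite("pics/end.png",np.hstack(ims))
E
```

```text
clock: 16.65
position: [528.5, 5.7, 203.2]
ee_rot: [0.989, -0.15, 0.005, -0.002]
contact_force: [-0.3, 0.1, -0.6]
gripper_width: 85.5
grasp_force: 0.0
clock: 17.4
position: [489.5, 225.3, 227.2]
ee_rot: [0.989, -0.15, -0.001, 0.001]
contact_force: [1.2, -0.4, -0.2]
gripper_width: 85.6
grasp_force: 0.0
top hub [526.2   4.8  67.6] [526.    3.9  29.3] disc z [26.7 29.1 31.5]
slope [0.001 0.   ]
side hub [5.281e+02 3.000e-01 6.670e+01] [527.5  -1.2  36.3] disc z [24.7 28.6 31. ]
slope [0.008 0.021]
```

View pics/end.png

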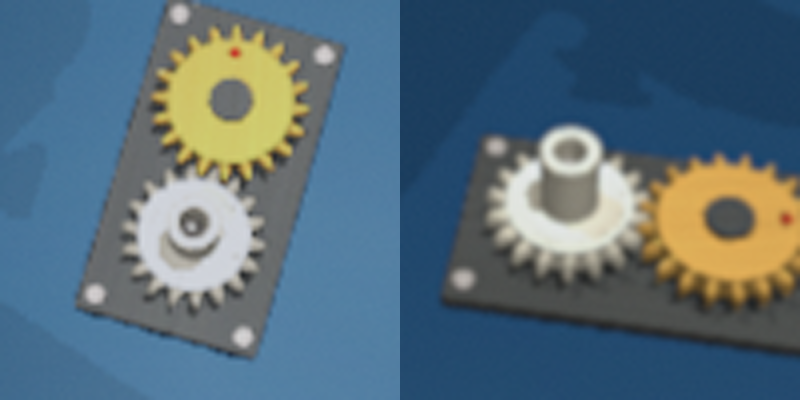

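The 18-tooth gear is flat on the post, hub up. Its hub top reads about 67.5 mm (68 expected) and its disc about 29 mm, the same readings as the first gear had when home. Its teeth mesh with the brass gear at about (215,175) in the left crop and (640,215) in the right.

```bash
python3 -c "from bench import job_done; print(job_done())"
```

```text
the job is handed in; nothing more can be done
None
```

The job is handed in at about 17.5 s of the 51 s allowed: the 12-tooth gear stands flat, hub up, in the red tray, and the 18-tooth gear is home on the post, hub up, meshed with the brass master and released.

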